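Gather the fossils at one end of a covered specimen box, then open it

ROBOT

A 6-joint arm with a two-finger parallel gripper is mounted at the origin on the work surface. World frame = base frame: x ahead of the robot, y to its left, z up, the work surface at z = 0. Lengths are in m, angles in rad, forces in N, time in s.
With the tool pointing down it reaches from about 0.375 to 0.9 m from the base axis. Payload 3.1 kg.
Tool frame: the origin (TCP) lies on the front face of the gripper's body, between the roots of the fingers; the fingertips stand 70 mm ahead of it and the grasp point (between the pads) lies 51 mm ahead of it; z points along the fingers, y is the line along which they close (so a half turn about z gives the same grasp; the last joint's range is limited). The gripper opens to 87 mm and grips with 3 to 60 N. Pads are 19 mm wide; open, the fingers measure 117 mm over their backs; the gripper's body (75 mm by 190 mm) begins 51 mm behind the grasp point.
Start: joints at [-1.306, 0.527, 1.433, -0, 1.181, -0.178], TCP at [0.268, -0.564, 0.292] pointing down, gripper open.
Joint ranges: [-3.08, 3.08], [-0.75, 2.2], [0.22, 2.44], [-1.43, 4.57], [0, 2.65], [-2.85, 2.85]. Speed limits (rad/s): [2.79, 2.79, 3.14, 3.14, 3.14, 3.14].

INTERFACE

Orientations are given as a unit quaternion [x, y, z, w].
In Python, from rig import robot, cams, ticket gives the robot as it stands. The module is installed in compiled form; this text tells all that it offers.
- The arm moves only by the shell command python3 -m crank 'ROWS' [FORCE]. ROWS is JSON, a list of rows, each a list of 7 numbers: the shift along the tool's x, y, z in cm, then the turn, a rotation vector about the tool's x, y, z in rad, then the closure, from 0 (fully open) to 1 (shut). A call has 1 to 5 rows; each row shifts and turns the commanded pose from where the row before left it, along the tool's axes as they then stand; what a row does not reach is not made up. A row lasts 1/8 s, in which the tool goes at most 62.5 mm and 10.7 degrees, less where a joint would pass 70% of its speed; a pose out of reach is approached as far as the arm can. A call is refused whole if a number of a shift passes 6.25 or a number of a turn 0.188, either way. A call with a gripper value outside its range is refused whole. The fingers move at their own pace and stop on an object; FORCE is the grip in N (left out, the last holds). Time passes only in rows, so rows that do not move let the fingers close. It gives the time, the measured TCP pose, the force, the opening and the grip force at its end, in the units of the state.
- robot.get_obs(): the state, without advancing time (a new reading comes with each control period).
- cams.camera(name): name is "scene" or "top"; returns the picture (400x640x3 uint8, red, green, blue); there is no depth.
- cams.camera_info(name): a dict with "intrinsics" (3x3 intrinsics, pixels), "dist" ([k1, k2, p1, p2, k3] as OpenCV has them; the pictures are not rectified), "pose" (4x4, takes a point from camera to world coordinates). Camera axes: x right, y down, z forward; pixel columns grow to the right and rows downward; lengths in m; the calibration is good to about 2 mm. A picture is of the moment at which its call begins. camera_info takes no time and is no camera call.
- ticket.hand_in(): hands the job in; it is judged then, once.
The state is a dict: "time": time; "q": joint angles; "joint_velocities": joint speeds; "joint_torque": joint torques, N m; "position": TCP position; "tool_rot": TCP orientation; "ft_force": force on the tool from outside, world axes, zero at the start; "moment": the same for the moment, N m; "grip_width": finger opening in m; "grip_force": force on a finger pad.
Only numpy, scipy, OpenCV 4.12 (cv2) and the standard library are available. Lean on these libraries where they do the work, as an engineer would, in place of code of your own. Each camera call takes 0.05 s, during which the arm holds its last target. There are 200 camera calls.

TASK

Two small fossils lie loose in the oblong specimen box with the clear lid. With the loose lid staying on, tilt the box so that both fossils slide to the end that has the finger tab, then set the box down level on the white board again. Then take the lid off and lay it flat, knob up, on the board beside the box, leaving the fossils gathered at the tab end.

Things in the scene. Friction and masses are not known exactly. Their poses are not given: they have to be found in the camera images.
- box_mid (a point): Oblong grey box, open-topped, loose: 110 (x) by 54 (y) by 40 mm high, walls and floor 4 mm, white inside floor, 0.14 kg. Point: centre, 20 mm above its underside. A finger tab (16 by 26 mm) sticks out at its -x end, which is turned towards the robot within 35 degrees. It stands on a white board whose top is 10 mm above the work surface. Fingers on its 54 mm width clear the narrower lid.
- lid_knob (a point): Loose clear lid of that box, 106 by 50 by 4 mm, 0.05 kg, with a 6 mm deep lip inside the rim; it stays on up to some 45 degrees of gentle tilt. In its middle a white knob 18 by 18 by 20 mm, sides parallel to the box's. Point: the knob's centre, 10 mm above the lid plate, 20 mm above the lip's bottom, 34 mm above the box's centre when on. Axes as the box's. The board is free for 190 mm beyond the box's centre.
- fossil_a_mid (a point): Small brown ammonite fossil, a disc 20 mm across, 11 mm thick, 10 g, lying flat in the middle or far (+x) half of the box. Point: its centre. It begins to slide on the box's floor at 15 to 20 degrees of tilt; 35 degrees for a second is ample. Not wanted: a round grey dish with a like lid and knob, a rock, a pen-like tool and a brush, which also lie on the board.
- fossil_b_mid (a point): The second ammonite fossil, like the first.
There are look-alikes about, which are no part of the job. Leave any red look-alike of the part that bears lid_knob alone.

How it is judged:
By the outcome, as a careful person would: the job done as asked, in the order asked, and still so for the second after the job is handed in, with the robot touching nothing.
It also fails if it takes over 58 s, if anything falls off the work surface, if the arm or the gripper's body presses on something with over 40 N, if the wrist force passes 120 N, or if a joint passes its speed limit or range.

## Working session

There is one attempt and no reset: what is moved stays moved. The work goes in short steps, Python scripts to look and compute and a shell command to move; the robot and the scene stay as the last step left them, time stands still between calls to the robot, and variables do not carry over. Pictures are saved under pics/ and viewed, at most 10 in all, crops included, and the job is handed in when it is done.

```bash
mkdir -p pics
cat > h.py <<'E'
import numpy as np,cv2
from scipy.spatial.transform import Rotation as R
from rig import robot,cams,ticket
def shot(n,f):
    im=cams.camera(n); cv2.imwrite('pics/'+f,im[:,:,::-1]); return im
def ray(n,uv):
    c=cams.camera_info(n); K=np.array(c['intrinsics'],float);P=np.array(c['pose'])
    p=cv2.undistortPoints(np.array([[uv]],float),K,np.array(c['dist'],float))[0,0]
    d=P[:3,:3]@np.array([p[0],p[1],1]); return P[:3,3],d
def onz(n,uv,z):
    o,d=ray(n,uv); return o+d*(z-o[2])/d[2]
E
python3 - <<'E'
from h import *
a=shot('scene','s1.png');b=shot('top','t1.png')
for n in('scene','top'):
    c=cams.camera_info(n);print(n,np.round(c['pose'],3).tolist(),np.round(c['intrinsics'],0).tolist())
o=robot.get_obs();print(o['time'],o['position'],o['tool_rot'],R.from_quat(o['tool_rot']).as_matrix().round(3))
E
```

```text
scene [[-0.62, 0.581, -0.528, 1.002], [0.785, 0.455, -0.421, 0.223], [-0.005, -0.675, -0.738, 0.783], [0.0, 0.0, 0.0, 1.0]] [[384.0, 0.0, 327.0], [0.0, 384.0, 198.0], [0.0, 0.0, 1.0]]
top [[0.02, -0.999, 0.034, 0.444], [-1.0, -0.02, 0.009, -0.169], [-0.009, -0.035, -0.999, 0.969], [0.0, 0.0, 0.0, 1.0]] [[402.0, 0.0, 319.0], [0.0, 402.0, 199.0], [0.0, 0.0, 1.0]]
0.1 [ 0.26824866 -0.56395334  0.29142401] [ 9.75477572e-01  2.20096888e-01 -5.27637442e-05 -9.29237242e-04] [[ 0.903  0.429 -0.001]
 [ 0.429 -0.903  0.002]
 [ 0.    -0.002 -1.   ]]
```

View pics/s1.png

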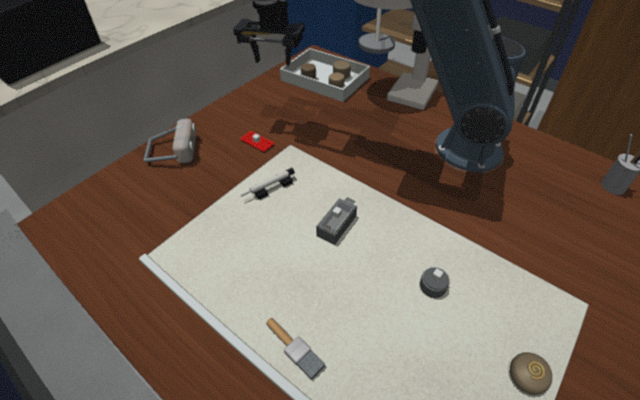

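View pics/t1.png

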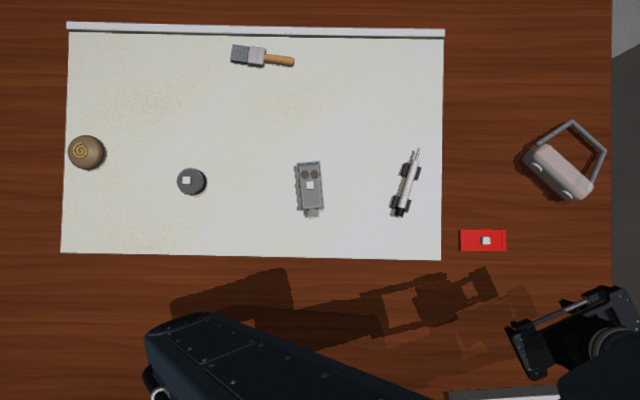

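The scene view shows the box at about (337,220) and the round dish at (435,281). The top view shows the box at (310,188) with its tab at (311,213), the knob at (310,185) and the fossils at (304,175) and (314,174). The red look-alike is at (483,240).

Run:
```python
from h import *
b=cv2.imread('pics/t1.png');g=b.max(2)
x0,y0=285,150
c=b[y0:y0+75,x0:x0+50]
m=(cv2.cvtColor(c,cv2.COLOR_BGR2GRAY)<150).astype(np.uint8)
m=cv2.morphologyEx(m,cv2.MORPH_CLOSE,np.ones((9,9)))
cn=max(cv2.findContours(m,0,2)[0],key=cv2.contourArea)
r=cv2.minAreaRect(cn);print('box+tab',r)
P=cv2.boxPoints(r)+[x0,y0]
print([onz('top',p,.04)[:2].round(3) for p in P])
w=((c.min(2)>185)).astype(np.uint8)
n,l,s,ce=cv2.connectedComponentsWithStats(w)
for i in range(1,n):
    if 15<s[i,4]<200: print('white',s[i],ce[i]+[x0,y0],onz('top',ce[i]+[x0,y0],.084))
cv2.imwrite('pics/c1.png',cv2.resize(c,None,fx=8,fy=8,interpolation=cv2.INTER_CUBIC))
a=cv2.imread('pics/s1.png')[190:250,305:370]
w=(a.min(2)>170).astype(np.uint8)
n,l,s,ce=cv2.connectedComponentsWithStats(w)
for i in range(1,n):
    if 10<s[i,4]<200: print('s white',s[i],ce[i]+[305,190],onz('scene',ce[i]+[305,190],.08))
```

```text
box+tab ((23.45779037475586, 39.2645378112793), (54.836544036865234, 26.422029495239258), 85.03025817871094)
[array([ 0.558, -0.098]), array([ 0.565, -0.159]), array([ 0.438, -0.173]), array([ 0.432, -0.112])]
white [22 32  6  6 36] [309.5 184.5] [ 0.50611667 -0.1391297   0.084     ]
s white [28 17  8  6 30] [336.63333333 209.63333333] [ 0.5146011  -0.13500238  0.08      ]
```

View pics/c1.png

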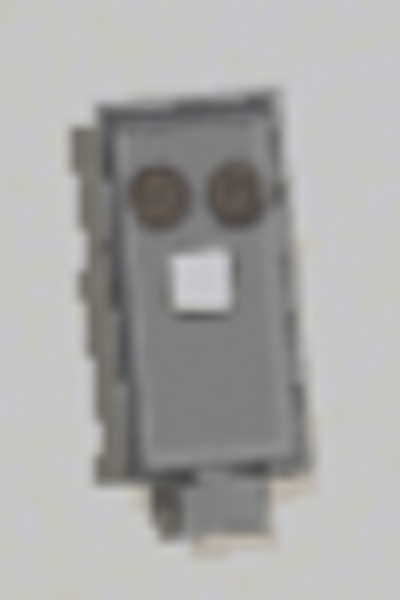

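The crop shows the box level with the long axis turned about 5° left. The knob centre is near (309.5,184.5), the tab is at the bottom, and both fossils are just beyond the knob. The knob ray gives about (0.507, -0.140) from both views, so next I'll work out the approach rows.

```bash
cat >> h.py <<'E'
def go(p,yaw=None):
    "shift (cm, tool axes after turning to yaw) and turn about tool z"
    o=robot.get_obs();M=R.from_quat(o['tool_rot']).as_matrix()
    y0=np.arctan2(M[1,0],M[0,0]); t=0 if yaw is None else y0-yaw
    M2=M@R.from_rotvec([0,0,t]).as_matrix()
    print('t',round(o['time'],2),'pos',o['position'].round(4),'yaw',round(y0,3),'z',M[:,2].round(3),'turn',round(t,3),'shift',(M2.T@(np.array(p)-o['position'])*100).round(2),'F',np.round(o['ft_force'],1),'w',round(o['grip_width'],4),o['grip_force'])
E
python3 - <<'E'
from h import *
f=lambda u,v:onz('top',(285+u/8,150+v/8),.05)
TL,TR,BR,BL=f(100,105),f(280,90),f(310,470),f(130,480)
d=(TL+TR-BR-BL)/2;print('yaw',np.arctan2(d[1],d[0]),np.linalg.norm(d),np.linalg.norm(TL-TR),(TL+TR+BR+BL)/4)
k=onz('top',(309.5,184.5),.074);print(k)
go([k[0],k[1],.2],np.arctan2(d[1],d[0]))
E
```

```text
yaw 0.10016890045800374 0.10857033145351647 0.05179911404164112 [ 0.50573474 -0.14059372  0.05      ]
[ 0.50682372 -0.13878792  0.074     ]
t 0.1 pos [ 0.2682 -0.564   0.2914] yaw 0.444 z [-0.001  0.002 -1.   ] turn 0.344 shift [ 27.99 -39.9    9.21] F [0.5 0.5 0.4] w 0.0869 0.0
```

```bash
python3 -m crank '[[0,0,0,0,0,0.172,0],[0,0,0,0,0,0.172,0],[2.8,-4,0.92,0,0,0,0],[2.8,-4,0.92,0,0,0,0],[2.8,-4,0.92,0,0,0,0]]' 25
python3 -m crank '[[2.8,-4,0.92,0,0,0,0],[2.8,-4,0.92,0,0,0,0],[2.8,-4,0.92,0,0,0,0],[2.8,-4,0.92,0,0,0,0],[2.8,-4,0.92,0,0,0,0]]'
python3 -m crank '[[2.8,-4,0.92,0,0,0,0],[2.8,-4,0.92,0,0,0,0],[0,0,0,0,0,0,0],[0,0,0,0,0,0,0]]'
python3 - <<'E'
from h import *
go([.5063,-.1397,.087],.1)
E
```

```text
time: 0.72
position: [0.3403, -0.4352, 0.264]
tool_rot: [0.999, 0.049, -0.0, -0.0]
ft_force: [0.4, 0.4, -0.8]
grip_width: 0.0867
grip_force: 0.0
time: 1.35
position: [0.4599, -0.2222, 0.2182]
tool_rot: [0.999, 0.05, -0.0, -0.0]
ft_force: [0.1, -0.1, -0.2]
grip_width: 0.0871
grip_force: 0.0
time: 1.85
position: [0.507, -0.1386, 0.2001]
tool_rot: [0.999, 0.05, -0.0, 0.0]
ft_force: [-0.2, -1.1, 0.4]
grip_width: 0.0869
grip_force: 0.0
t 1.85 pos [ 0.507  -0.1386  0.2001] yaw 0.101 z [-0.001 -0.    -1.   ] turn 0.001 shift [-0.07  0.1  11.31] F [-0.2 -1.1  0.4] w 0.0869 0.0
```

```bash
python3 -m crank '[[-0.07,0.1,4,0,0,0,0],[0,0,4,0,0,0,0],[0,0,2,0,0,0,0],[0,0,1.2,0,0,0,0],[0,0,0,0,0,0,0]]'
python3 -m crank '[[0,0,0,0,0,0,0.15],[0,0,0,0,0,0,0.25],[0,0,0,0,0,0,0.32],[0,0,0,0,0,0,0.4],[0,0,0,0,0,0,0.5]]' 25
python3 -m crank '[[0,0,0,0,0,0,0.6],[0,0,0,0,0,0,0.6],[0,0,0,0,0,0,0.6]]'
```

```text
time: 2.48
position: [0.5062, -0.1405, 0.0879]
tool_rot: [0.999, 0.049, -0.0, -0.0]
ft_force: [-1.0, -0.6, 0.1]
grip_width: 0.0871
grip_force: 0.0
time: 3.1
position: [0.5066, -0.1394, 0.0885]
tool_rot: [0.999, 0.05, 0.0, -0.0]
ft_force: [-0.2, 0.6, 1.6]
grip_width: 0.0538
grip_force: 25.0
time: 3.48
position: [0.5066, -0.1394, 0.0885]
tool_rot: [0.999, 0.05, 0.0, -0.0]
ft_force: [0.2, 1.9, 5.8]
grip_width: 0.054
grip_force: 25.0
```

Width 54 mm at 25 N, so the grip is on the box. Next I'll lift it gently and start the tilt.

```bash
python3 -m crank '[[0,0,-0.5,0,0,0,0.6],[0,0,-1.5,0,0,0,0.6],[0,0,-2,0,0,0,0.6],[0,0,-2,0,0,0,0.6],[0,0,-2,0,0,0,0.6]]'
python3 -m crank '[[0,0,-1,0,0,0,0.6],[0,0,-0.5,0,0,0,0.6],[0,0,0,0,0,0,0.6],[0,0,0,0,0.03,0,0.6],[0,0,0,0,0.05,0,0.6]]'
python3 -m crank '[[0,0,0,0,0.06,0,0.6],[0,0,0,0,0.06,0,0.6],[0,0,0,0,0.06,0,0.6],[0,0,0,0,0.06,0,0.6],[0,0,0,0,0.06,0,0.6]]'
python3 - <<'E'
from h import *
a=shot('scene','s2.png')[100:260,240:440]
cv2.imwrite('pics/s2c.png',cv2.resize(a[:,:,::-1],None,fx=3.5,fy=3.5,interpolation=cv2.INTER_CUBIC))
E
```

```text
time: 4.1
position: [0.5064, -0.1397, 0.1695]
tool_rot: [0.999, 0.05, 0.0, 0.0]
ft_force: [0.2, -0.2, -2.1]
grip_width: 0.0539
grip_force: 25.0
time: 4.72
position: [0.5064, -0.1394, 0.1825]
tool_rot: [0.998, 0.05, 0.04, -0.002]
ft_force: [1.0, 0.1, -1.3]
grip_width: 0.0539
grip_force: 25.0
time: 5.35
position: [0.5059, -0.1396, 0.1827]
tool_rot: [0.981, 0.049, 0.189, -0.009]
ft_force: [0.3, 0.3, -1.5]
grip_width: 0.0539
grip_force: 25.0
```

View pics/s2c.png

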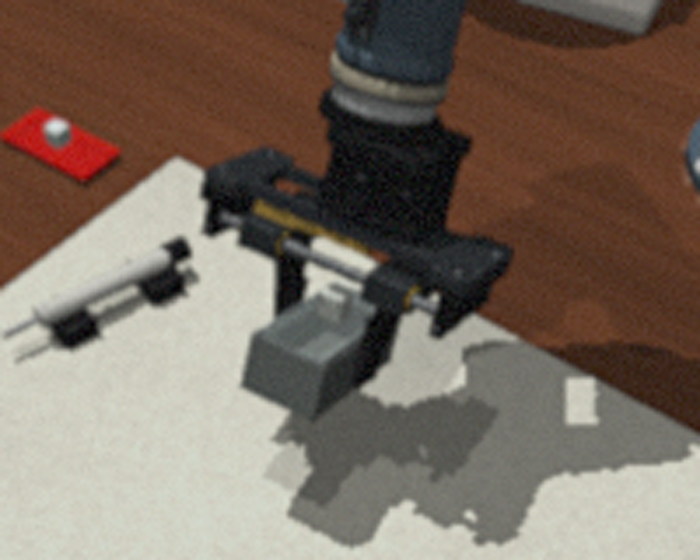

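The crop shows the lid still on, with the knob at (335,300), and the far end raised. The tab end is down, so I'll carry on to about 35° and hold.

```bash
python3 -m crank '[[0,0,0,0,0.06,0,0.6],[0,0,0,0,0.06,0,0.6],[0,0,0,0,0.06,0,0.6],[0,0,0,0,0.04,0,0.6],[0,0,0,0,0.02,0,0.6]]'
python3 -m crank '[[0,0,0,0,0,0,0.6],[0,0,0,0,0,0,0.6],[0,0,0,0,0,0,0.6],[0,0,0,0,0,0,0.6],[0,0,0,0,0,0,0.6]]'
python3 -m crank '[[0,0,0,0,0,0,0.6],[0,0,0,0,0,0,0.6],[0,0,0,0,0,0,0.6],[0,0,0,0,0,0,0.6],[0,0,0,0,0,0,0.6]]'
python3 -m crank '[[0,0,0,0,0,0,0.6],[0,0,0,0,0,0,0.6],[0,0,0,0,0,0,0.6],[0,0,0,0,-0.02,0,0.6],[0,0,0,0,-0.04,0,0.6]]'
python3 -m crank '[[0,0,0,0,-0.06,0,0.6],[0,0,0,0,-0.06,0,0.6],[0,0,0,0,-0.06,0,0.6],[0,0,0,0,-0.06,0,0.6],[0,0,0,0,-0.06,0,0.6]]'
python3 -m crank '[[0,0,0,0,-0.06,0,0.6],[0,0,0,0,-0.06,0,0.6],[0,0,0,0,-0.06,0,0.6],[0,0,0,0,-0.05,0,0.6],[0,0,0,0,-0.03,0,0.6]]'
python3 -m crank '[[0,0,0,0,0,0,0.6],[0,0,0,0,0,0,0.6]]'
python3 - <<'E'
from h import *
go([.5063,-.1397,.088],.1)
a=shot('scene','s3.png')[100:260,240:440]
cv2.imwrite('pics/s3c.png',cv2.resize(a[:,:,::-1],None,fx=3.5,fy=3.5,interpolation=cv2.INTER_CUBIC))
E
```

```text
time: 6.02
position: [0.5058, -0.1396, 0.1825]
tool_rot: [0.951, 0.047, 0.304, -0.015]
ft_force: [0.3, -0.2, -2.1]
grip_width: 0.0542
grip_force: 25.0
time: 6.65
position: [0.5066, -0.1395, 0.1833]
tool_rot: [0.951, 0.048, 0.305, -0.015]
ft_force: [0.1, -0.7, -2.0]
grip_width: 0.0536
grip_force: 25.0
time: 7.28
position: [0.5065, -0.1396, 0.1832]
tool_rot: [0.951, 0.047, 0.305, -0.015]
ft_force: [-0.2, 0.8, -1.6]
grip_width: 0.0539
grip_force: 25.0
time: 7.9
position: [0.5061, -0.1395, 0.183]
tool_rot: [0.96, 0.048, 0.275, -0.014]
ft_force: [0.5, 0.4, -2.4]
grip_width: 0.0536
grip_force: 25.0
time: 8.52
position: [0.5062, -0.1393, 0.1832]
tool_rot: [0.991, 0.049, 0.128, -0.007]
ft_force: [-0.6, -0.1, -1.9]
grip_width: 0.0538
grip_force: 25.0
time: 9.15
position: [0.5065, -0.1394, 0.1832]
tool_rot: [0.999, 0.05, -0.001, -0.0]
ft_force: [-0.4, -0.8, -1.9]
grip_width: 0.0541
grip_force: 25.0
time: 9.4
position: [0.5062, -0.1394, 0.1832]
tool_rot: [0.999, 0.05, -0.0, -0.0]
ft_force: [-0.4, 0.1, -1.4]
grip_width: 0.0539
grip_force: 25.0
t 9.4 pos [ 0.5062 -0.1394  0.1832] yaw 0.1 z [-0.     0.001 -1.   ] turn -0.0 shift [0.01 0.04 9.52] F [-0.4  0.1 -1.4] w 0.0539 24.977115858346224
```

View pics/s3c.png

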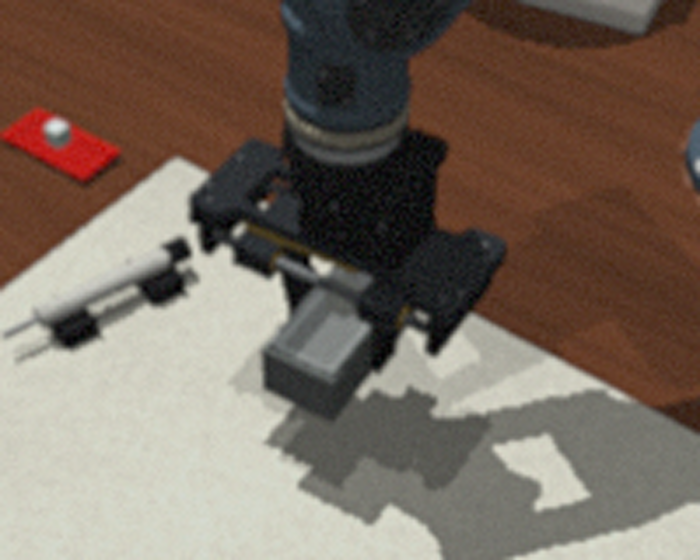

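The crop shows the box level again with the lid on, and no fossils in the far half near (310,340). I'll set it down, release and rise.

```bash
python3 -m crank '[[0,0,2,0,0,0,0.6],[0,0,3,0,0,0,0.6],[0,0,2,0,0,0,0.6],[0,0,1.2,0,0,0,0.6],[0,0,0.6,0,0,0,0.6]]'
python3 -m crank '[[0,0,0.35,0,0,0,0.6],[0,0,0.3,0,0,0,0.6],[0,0,0,0,0,0,0.6]]'
python3 -m crank '[[0,0,0,0,0,0,0.37],[0,0,0,0,0,0,0.3],[0,0,0,0,0,0,0.1],[0,0,0,0,0,0,0],[0,0,0,0,0,0,0]]'
python3 -m crank '[[0,0,-2,0,0,0,0],[0,0,-4,0,0,0,0],[0,0,-6,0,0,0,0],[-6,0,-2,0,0,0,0],[-6,0,0,0,0,0,0]]'
python3 -m crank '[[-6,0,0,0,0,0,0],[0,0,0,0,0,0,0]]'
python3 - <<'E'
from h import *
go([.5063,-.1397,.15],.1)
a=shot('top','t4.png')[130:240,250:370]
cv2.imwrite('pics/t4c.png',cv2.resize(a[:,:,::-1],None,fx=5,fy=5,interpolation=cv2.INTER_CUBIC))
shot('scene','s4.png')
E
```

```text
time: 10.07
position: [0.5064, -0.1396, 0.0948]
tool_rot: [0.999, 0.05, -0.0, -0.0]
ft_force: [-0.7, 0.7, -2.4]
grip_width: 0.0537
grip_force: 25.0
time: 10.45
position: [0.5067, -0.1396, 0.089]
tool_rot: [0.999, 0.05, 0.0, 0.0]
ft_force: [-0.2, -0.3, -2.5]
grip_width: 0.0536
grip_force: 25.0
time: 11.08
position: [0.5066, -0.1396, 0.0888]
tool_rot: [0.999, 0.05, 0.0, 0.0]
ft_force: [0.1, -1.3, 0.1]
grip_width: 0.082
grip_force: 0.0
time: 11.7
position: [0.3878, -0.1522, 0.2303]
tool_rot: [0.999, 0.051, 0.002, 0.002]
ft_force: [-0.6, -1.6, -0.1]
grip_width: 0.0871
grip_force: 0.0
time: 11.95
position: [0.3236, -0.1555, 0.2283]
tool_rot: [0.999, 0.048, -0.002, -0.002]
ft_force: [0.7, 0.8, 0.3]
grip_width: 0.0868
grip_force: 0.0
t 11.95 pos [ 0.3236 -0.1555  0.2283] yaw 0.096 z [-0.004  0.004 -1.   ] turn -0.004 shift [18.36  0.28  7.76] F [0.7 0.8 0.3] w 0.0868 0.0
```

View pics/t4c.png

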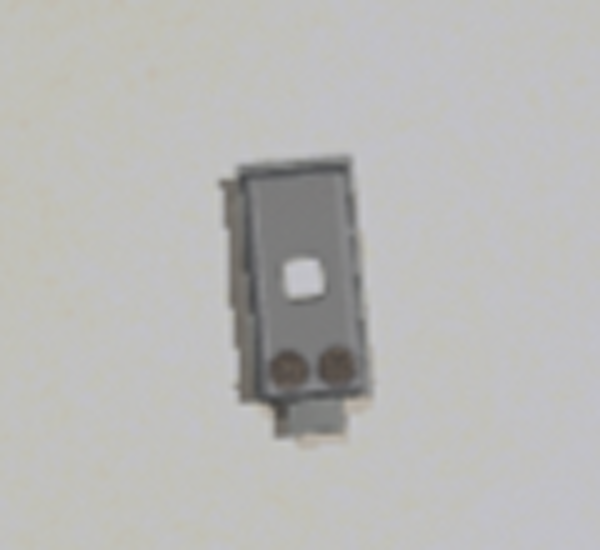

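The crop shows the lid on, the knob at (303,279), and both fossils at the tab end at (288,368) and (337,364). Next I'll measure the knob again and move over it.

```bash
python3 -m crank '[[6,0,0,0,0,0,0.3],[6,0,0,0,0,0,0.4],[6,0.2,0,0,0,0,0.4],[0,0,0,0,0,0,0.4],[0,0,0,0,0,0,0.4]]'
python3 - <<'E'
from h import *
for n,f,(x0,y0,w,h) in(('top','t4.png',(297,165,28,40)),('scene','s4.png',(310,190,55,50))):
    c=cv2.imread('pics/'+f)[y0:y0+h,x0:x0+w]
    k,l,s,ce=cv2.connectedComponentsWithStats((c.min(2)>(185 if n=='top' else 170)).astype(np.uint8))
    for i in range(1,k):
        if 10<s[i,4]<100:
            p=onz(n,ce[i]+[x0,y0],.074 if n=='top' else .069);print(n,s[i],p)
            if n=='top': go([p[0],p[1],.127],.1)
E
```

```text
time: 12.68
position: [0.5077, -0.1407, 0.2279]
tool_rot: [0.999, 0.051, -0.001, -0.0]
ft_force: [-0.9, -0.1, 0.6]
grip_width: 0.0535
grip_force: 0.0
top [25  0  3 34 66] [ 0.52256458 -0.16936387  0.074     ]
t 12.68 pos [ 0.5077 -0.1407  0.2279] yaw 0.102 z [-0.001  0.001 -1.   ] turn 0.002 shift [ 1.2   3.01 10.09] F [-0.9 -0.1  0.6] w 0.0535 0.0
top [11 17  6  7 33] [ 0.50574091 -0.1405348   0.074     ]
t 12.68 pos [ 0.5077 -0.1407  0.2279] yaw 0.102 z [-0.001  0.001 -1.   ] turn 0.002 shift [-0.19 -0.03 10.09] F [-0.9 -0.1  0.6] w 0.0535 0.0
scene [23 16  8  6 31] [ 0.50532305 -0.14232845  0.069     ]
```

```bash
python3 -m crank '[[-0.2,0,4,0,0,0,0.4],[0,0,3,0,0,0,0.4],[0,0,2,0,0,0,0.4],[0,0,1.05,0,0,0,0.4],[0,0,0,0,0,0,0.45]]' 15
python3 -m crank '[[0,0,0,0,0,0,0.6],[0,0,0,0,0,0,0.7],[0,0,0,0,0,0,0.76],[0,0,0,0,0,0,0.85],[0,0,0,0,0,0,0.95]]' 15
python3 -m crank '[[0,0,0,0,0,0,0.95],[0,0,-0.3,0,0,0,0.95],[0,0,-0.5,0,0,0,0.95],[0,0,-0.8,0,0,0,0.95],[0,0,-1.5,0,0,0,0.95]]'
python3 - <<'E'
from h import *
go([.5055+.13*np.cos(.1),-.141+.13*np.sin(.1),.0935],.1)
a=shot('scene','s5.png')[100:260,240:440]
cv2.imwrite('pics/s5c.png',cv2.resize(a[:,:,::-1],None,fx=3.5,fy=3.5,interpolation=cv2.INTER_CUBIC))
E
```

```text
time: 13.3
position: [0.5047, -0.1416, 0.1277]
tool_rot: [0.999, 0.05, -0.001, -0.0]
ft_force: [0.5, -0.6, -0.7]
grip_width: 0.0495
grip_force: 0.0
time: 13.92
position: [0.5054, -0.1415, 0.1282]
tool_rot: [0.999, 0.05, 0.0, -0.0]
ft_force: [-0.3, 0.9, 2.4]
grip_width: 0.0178
grip_force: 15.0
time: 14.55
position: [0.5052, -0.1416, 0.1595]
tool_rot: [0.999, 0.05, -0.0, -0.0]
ft_force: [0.3, 0.5, 0.1]
grip_width: 0.0178
grip_force: 15.0
t 14.55 pos [ 0.5052 -0.1416  0.1595] yaw 0.1 z [-0.001  0.    -1.   ] turn -0.0 shift [13.05 -0.06  6.59] F [0.3 0.5 0.1] w 0.0178 14.992164373397827
```

View pics/s5c.png

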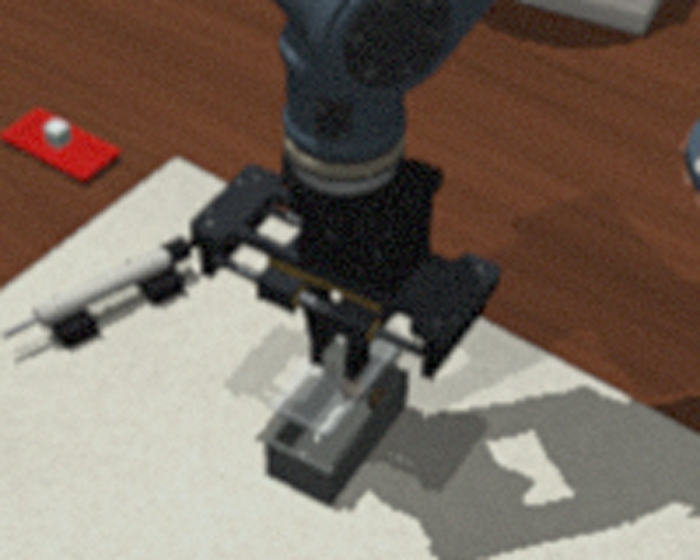

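The crop shows the lid held by the knob, level and clear of the box rim, with the box still on the board. I'll raise it more, carry it 13 cm along +x and set it down.

```bash
python3 -m crank '[[0,0,-2,0,0,0,0.95],[1,0,-2,0,0,0,0.95],[3,0,0,0,0,0,0.95],[4,0,0,0,0,0,0.95],[3,0,0,0,0,0,0.95]]'
python3 -m crank '[[2,0,0,0,0,0,0.95],[0,0,2,0,0,0,0.95],[0,0,3,0,0,0,0.95],[0,0,2.5,0,0,0,0.95],[0,0,1.5,0,0,0,0.95]]'
python3 -m crank '[[0,0,0.8,0,0,0,0.95],[0,0,0.4,0,0,0,0.95],[0,0,0.25,0,0,0,0.95],[0,0,0,0,0,0,0.95]]'
python3 - <<'E'
from h import *
go([.635,-.128,.0942],.1)
E
```

```text
time: 15.22
position: [0.6165, -0.1307, 0.2001]
tool_rot: [0.999, 0.05, 0.001, 0.0]
ft_force: [-0.6, 0.5, -0.8]
grip_width: 0.0178
grip_force: 15.0
time: 15.85
position: [0.6344, -0.1286, 0.1082]
tool_rot: [0.999, 0.05, -0.001, -0.0]
ft_force: [0.3, -0.1, 0.2]
grip_width: 0.0179
grip_force: 15.0
time: 16.35
position: [0.635, -0.1288, 0.095]
tool_rot: [0.999, 0.05, 0.0, 0.0]
ft_force: [0.6, 0.2, 0.4]
grip_width: 0.0179
grip_force: 15.0
t 16.35 pos [ 0.635  -0.1288  0.095 ] yaw 0.1 z [ 0.001 -0.    -1.   ] turn -0.0 shift [ 0.   -0.08  0.08] F [0.6 0.2 0.4] w 0.0179 14.992199689149857
```

```bash
python3 -m crank '[[0,0,0.1,0,0,0,0.95],[0,0,0,0,0,0,0.95],[0,0,0,0,0,0,0.78],[0,0,0,0,0,0,0.7],[0,0,0,0,0,0,0.6]]'
python3 -m crank '[[0,0,0,0,0,0,0.5],[0,0,0,0,0,0,0.5],[0,0,-2,0,0,0,0.5],[0,0,-4,0,0,0,0.5],[0,0,-6,0,0,0,0.5]]'
python3 -m crank '[[0,5,-1,0,0,0,0.5],[0,6,0,0,0,0,0.5],[0,6,0,0,0,0,0.5],[0,6,0,0,0,0,0.5],[0,6,0,0,0,0,0.5]]'
python3 -m crank '[[0,0,0,0,0,0,0.5],[0,0,0,0,0,0,0.5]]'
python3 - <<'E'
from h import *
a=shot('top','t6.png')[90:240,220:400];b=shot('scene','s6.png')[160:310,240:420]
v=np.hstack([a,b]);cv2.imwrite('pics/v6.png',cv2.resize(v[:,:,::-1],None,fx=2.2,fy=2.2*1.5/1.5,interpolation=cv2.INTER_CUBIC))
E
```

```text
time: 16.98
position: [0.6347, -0.1287, 0.0933]
tool_rot: [0.999, 0.05, -0.0, -0.0]
ft_force: [-0.8, 0.1, -0.6]
grip_width: 0.0297
grip_force: 0.0
time: 17.6
position: [0.6339, -0.1285, 0.2143]
tool_rot: [0.999, 0.05, -0.001, -0.001]
ft_force: [-0.0, -0.9, -0.9]
grip_width: 0.0438
grip_force: 0.0
time: 18.23
position: [0.6638, -0.4192, 0.2256]
tool_rot: [0.999, 0.05, 0.001, 0.001]
ft_force: [0.8, -0.1, -0.0]
grip_width: 0.0435
grip_force: 0.0
time: 18.48
position: [0.6633, -0.417, 0.2242]
tool_rot: [0.999, 0.05, 0.0, -0.0]
ft_force: [0.2, 0.9, 0.7]
grip_width: 0.0434
grip_force: 0.0
```

View pics/v6.png

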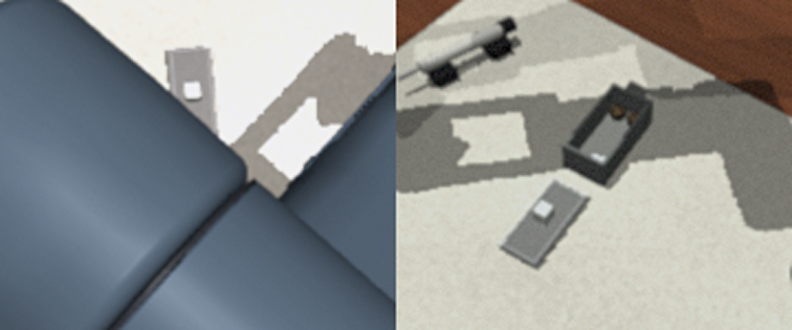

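The lid lies flat with its knob up, clear of the box. The box stands on the board with both fossils at the tab end, at about (620,115), and the arm is clear.

```bash
python3 -c "
from rig import ticket
print(ticket.hand_in())"
```

```text
the job is handed in; nothing more can be done
None
```

The job is done and handed in at about 18.6 s: the last picture shows both fossils at the tab end, the box set down on the board, and the lid flat, knob up, beyond the end opposite the tab, clear of the box.

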